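# Take the stacked nut carrier apart at the wreath bench

### The job

Unstack the carrier so the wreath maker can reach the peanuts: swing its red latch arm a quarter turn or so to either side, clear of the stack, then lift off the lid and set it knob up in the white tray, then stand the green tin on the middle of the green coaster, and last the blue tin on the middle of the blue coaster. Take one part at a time, in that order, keep the lid and the filled tins upright and set each down on its place rather than dropping it. Do not disturb the glue gun, the straw wreath or the jar.

Things in the scene. Friction and masses are not known exactly. Their poses are not given: they have to be found in the camera images.
- latch (a joint): Angle in rad of the red latch arm about its upright post. 0: the arm lies right across the stack, 3 mm above the lid's knob, so the lid cannot come off. Seen from above positive is anticlockwise (with the carrier at yaw 0 the tip goes towards +x), negative clockwise (towards -x); stops at +-2.0. It turns with slight friction (about 0.6 N at the tip) and stays where it is left. A quarter turn is 1.57 either way.
- latch_pin (a point): Grip point on the black upright pin at the free tip of the latch arm: 14 mm diameter, standing 34 mm above the arm; the point lies on the pin's axis, 10 mm below its top, which is 169 mm over the table, and 24 mm above the top of the arm. The arm is a bar 10 mm wide and 8 mm thick, from 127 to 135 mm over the table. The pin lies 105 mm from the pivot.
- latch_pivot (a point): Turning axis (vertical) of the latch arm, on top of the 14 mm post that stands 80 mm from the stack's axis; the top of its red 22 mm hub is 4 mm above this point, 139 mm over the table. z up.
- carrier_seat (a point): Centre of the steel carrier's seat, on which the stack stands: the recess floor 6 mm above the table; the stack's axis goes up from here. z up; the carrier's +y axis points to the post. Base plate 100 mm (x) by 170 mm (y), seat ring 68 mm outside and 6 mm tall. The carrier is screwed to the table. Stack from the seat up: blue tin, green tin, lid; each part's foot sits 6 mm deep, with 2 mm play, in the part below and lifts straight out.
- lid_knob (a point): Grip point of the lid, half-way up its black knob (20 mm diameter, 26 mm tall). The aluminium flange is 68 mm across and 6 mm thick, its top 13 mm below this point; under it a plug of 54 mm diameter, 6 mm tall. The plug's underside, on which the lid rests when set down, lies 25 mm below this point. z is up along the knob. About 0.12 kg.
- green_tin_center (a point): Centre, half-way up, of the upper tin, green, round, open, part filled with peanuts (fixed in it, well below the rim): 64 mm outside diameter, 46 mm tall of which the lowest 6 mm is a steel foot of 54 mm diameter. Wall 3 mm. z is its upright axis. About 0.18 kg.
- blue_tin_center (a point): Centre, half-way up, of the lower tin, blue, otherwise the same as the green tin.
- tray: White shallow square tray for the lid, 120 x 120 mm outside, walls 14 mm tall and 4 mm thick, floor 4 mm thick; origin under its centre on the table. Fixed.
- green_coaster: Green round coaster for the green tin, 90 mm diameter, 4 mm thick, with a small pale dot at its centre; origin under its centre on the table. Fixed.
- blue_coaster: Blue round coaster for the blue tin, 90 mm diameter, 4 mm thick, with a small pale dot at its centre; origin under its centre on the table. Fixed.
- wreath: Bystander: straw wreath lying flat beyond the coasters, 156 mm across, about 36 mm tall; origin at its centre on the table.
- glue_gun: Bystander: navy-blue glue gun lying on its side beyond the carrier, about 150 mm long (nozzle along its +x) and 120 mm across with its handle (towards its -y), 40 mm tall; origin under the barrel on the table.
- jar: Bystander: small jar with a yellow cap, 54 mm diameter, 75 mm tall, to the robot's right; origin under its centre on the table.
Not all that is in view belongs to the job. What is shaped like the part that bears green_tin_center but pink is not meant. There is more than one size of the tray; the job needs the larger.

How it is judged:
By the outcome, as a careful person would: the job done as asked, in the order asked, and still so for the second after the job is handed in, with the robot touching nothing.
It also fails if it takes over 72 s, if anything falls off the work surface, if the arm or the gripper's body presses on something with over 40 N, if the wrist force passes 120 N, or if a joint passes its speed limit or range.

### The arm

A 6-joint arm with a two-finger parallel gripper is mounted at the origin on the work surface. World frame = base frame: x ahead of the robot, y to its left, z up, the work surface at z = 0. Lengths are in mm, angles in rad, forces in N, time in s.
With the tool pointing down it reaches from about 425 to 1125 mm from the base axis. Payload 14.9 kg.
Tool frame: the origin (TCP) lies on the centre line of the jaws, within the pads' length; the fingertips stand r.nose_length ahead of it and the grasp point (between the pads) lies 2 mm behind it (r.nose_length is the distance from the TCP to the fingertips, in mm); x points along the fingers, z is the direction in which the jaws open and shut, and the axes are right-handed (so a half turn about x gives the same grasp; the last joint's range is limited). The gripper opens to 91 mm and grips with 3 to 60 N. Pads are 32 mm wide; open, the fingers measure 118 mm over their backs; the gripper's body (76 mm by 178 mm) begins 60 mm behind the grasp point.
Start: joints at [-1.208, 0.379, 1.734, -0, 1.028, -0.033], TCP at [269.879, -645.897, 230.932] pointing down, gripper open.
Joint ranges: [-2.77, 2.77], [-0.74, 2.19], [0, 2.66], [-1.06, 4.2], [0.31, 2.87], [-3.08, 3.08]. Speed limits (rad/s): [1.89, 1.89, 2.39, 3.14, 3.14, 3.14].

### API

Orientations are given as a rotation vector (axis times angle).
In Python, from plant import r, cams gives the robot as it stands. The module is installed in compiled form; this text tells all that it offers.
- The arm moves only by the tool drive_tool, never from a script. Its argument "commands" is one flat list of numbers, 6 for each row, row after row: the shift along the tool's x, y, z in mm, then the turn, a rotation vector about the tool's x, y, z in rad. A call has 1 to 12 rows; each row shifts and turns the commanded pose from where the row before left it, along the tool's axes as they then stand; what a row does not reach is not made up. A row lasts 1/12 s, in which the tool goes at most 41.7 mm and 7.16 degrees, less where a joint would pass 70% of its speed; a pose out of reach is approached as far as the arm can. A call with a gripper value outside its range is refused whole. "fingers" is the opening in per cent of the stroke, from 0 (shut) to 100 (fully open), set as the call begins (left out, the last holds). The fingers move at their own pace and stop on an object; "squeeze" is the grip in N (left out, the last holds). Time passes only in rows, so rows that do not move let the fingers close. It gives the time, the measured TCP pose, the force and the opening at its end, in the units of the state.
- r.observe(): the state, without advancing time (a new reading comes with each control period).
- cams.read_camera(name): name is "side" or "top" or "wrist"; returns a dict with "image" (400x640x3 uint8, red, green, blue), "fovy" (degrees; the focal length in pixels is half the picture's height over the tangent of half this angle, whatever the lens; pixels are square), "cx", "cy" (the principal point, pixels), "k1" (the pictures are not rectified: a ray, as slopes to the right and down, at radius r is drawn at 1 + k1 r^2 times it, then the intrinsics apply), "extrinsics" (4x4, takes a point from camera to world coordinates); the wrist camera has in their place "tool_from_camera" (4x4, takes a point from camera to tool coordinates, whose origin is the TCP and whose axes are the tool frame's). Camera axes: x right, y up, looking along -z (the intrinsics and any distortion apply to the point x, -y, -z); pixel columns grow to the right and rows downward; lengths in mm; the calibration is good to about 2 mm. A picture is of the moment at which its call begins: read the wrist's pose just before it. There is no depth.
- r.finish_job(): hands the job in, once; it reports no verdict.
Trained networks look in the newest picture that a camera, given by its name, has taken for a name from the list of things; names that differ only in an ending like _2 or _b are one class to them, and where a whole thing is asked for, a point or a joint stands for the part that bears it (a point fixed in the world has none). Each returns a list of dicts, best first, with "p" (0 to 1); they miss things now and then, are a little off and sometimes report something else, mostly with a low value. They report only what shows in the picture. A call takes as long as a camera call. They do not tell look-alikes from the thing itself.
- cams.look_for(target, camera): "location" ([column, row] in pixels, amid what is visible of it).
- cams.cut_out(target, camera): "mask" (400x640 bool, what is visible of it) and "location" ([column, row] in pixels, amid what is visible of it).
The state is a dict: "time": time; "joints": joint angles; "qvel": joint speeds; "joint_torque": joint torques, N m; "position": TCP position; "ee_rot": TCP orientation; "ft_force": force on the tool from outside, world axes, zero at the start; "wrist_torque": the same for the moment, N m; "finger_gap": finger opening in mm.
Only numpy, scipy, OpenCV 4.12 (cv2) and the standard library are available. Lean on these libraries where they do the work, as an engineer would, in place of code of your own. Each camera call takes 0.05 s, during which the arm holds its last target.

## Working session

There is one attempt and no reset: what is moved stays moved. The work goes in short steps, Python scripts to look and compute and a tool call to move; the robot and the scene stay as the last step left them, time stands still between calls to the robot, and variables do not carry over. Pictures are saved under pics/ and viewed, and the job is handed in when it is done.

Besides the shell and the picture viewer there is one more tool, called after "Request:" as name(argument=value, ...) on one line, values as JSON. drive_tool: Moves the arm, as the interface text tells. Its arguments: {"type":"object","properties":{"commands":{"type":"array"},"fingers":{"type":"number"},"squeeze":{"type":"number"}},"required":["commands"]}

```bash
ls; mkdir -p pics; cat > h.py <<'E'
import numpy as np, cv2
from scipy.spatial.transform import Rotation as R
from plant import r, cams
def snap(n,fn):
    s=r.observe(); d=cams.read_camera(n); cv2.imwrite('pics/'+fn,cv2.cvtColor(d['image'],cv2.COLOR_RGB2BGR))
    if n=='wrist':
        T=np.eye(4);T[:3,:3]=R.from_rotvec(s['ee_rot']).as_matrix();T[:3,3]=s['position'];E=T@np.array(d['tool_from_camera'])
    else: E=np.array(d['extrinsics'])
    d['E']=E; return d
def ray(d,px):
    f=200/np.tan(np.radians(d['fovy'])/2); K=np.array([[f,0,d['cx']],[0,f,d['cy']],[0,0,1]])
    u=cv2.undistortPoints(np.array([[px]],float),K,np.array([d['k1'],0,0,0,0.]),None,None)[0,0]
    # note: refine
    v=d['E'][:3,:3]@np.array([u[0],-u[1],-1]); return d['E'][:3,3],v
def atz(d,px,z):
    o,v=ray(d,px); return o+v*(z-o[2])/v[2]
def proj(d,P):
    p=np.linalg.inv(d['E'])@np.append(P,1); x,y=p[0]/-p[2],-p[1]/-p[2]; k=1+d['k1']*(x*x+y*y)
    f=200/np.tan(np.radians(d['fovy'])/2); return np.array([d['cx']+f*k*x,d['cy']+f*k*y])
def tri(obs):
    A=np.zeros((3,3));b=np.zeros(3)
    for d,px in obs:
        o,v=ray(d,px);v=v/np.linalg.norm(v);M=np.eye(3)-np.outer(v,v);A+=M;b+=M@o
    return np.linalg.solve(A,b)
E
python3 - <<'E'
from h import *
s=r.observe(); print(s, r.nose_length)
for n in ['top','side','wrist']:
    d=snap(n,n+'0.png'); print(n,d['fovy'],d['cx'],d['cy'],d['k1'],d['E'].round(3).tolist())
    for t in ['latch','latch_pin','latch_pivot','lid_knob','green_tin_center','blue_tin_center','tray','green_coaster','blue_coaster','wreath','glue_gun','jar','carrier_seat']:
        print(t,[(np.round(x['location']).tolist(),round(x['p'],2)) for x in cams.look_for(t,n)])
E
```

```text
pics
{'time': 0.0, 'joints': array([-1.20829426e+00,  3.79387331e-01,  1.73479206e+00,  1.00791997e-05,
        1.02846269e+00, -3.33173915e-02]), 'qvel': array([-0.00100949, -0.0014592 , -0.00232777, -0.00148999, -0.00114875,
       -0.00012646]), 'joint_torque': array([-1.79142542e-03, -7.63725185e+01, -4.34372485e+01,  6.50286069e-02,
        4.24979534e-02, -7.11389066e-05]), 'position': array([ 269.74762881, -645.53206665,  230.29749666]), 'ee_rot': array([ 0.91350704,  1.37171575, -0.91248996]), 'ft_force': array([-0.91611558, -0.23956553,  0.64916054]), 'wrist_torque': array([0.00650179, 0.01613027, 0.00603552]), 'finger_gap': 91.03626204184637} 17.0
top 50.26941404148925 318.72254753739793 203.75915599205302 0.015728802124654905 [[0.009, 0.998, -0.06, 480.058], [-1.0, 0.009, 0.0, -84.381], [0.001, 0.06, 0.998, 1300.963], [0.0, 0.0, 0.0, 1.0]]
latch [([194.0, 203.0], 0.67)]
latch_pin [([311.0, 133.0], 0.54), ([198.0, 204.0], 0.44)]
latch_pivot [([204.0, 204.0], 0.75)]
lid_knob [([223.0, 146.0], 0.68), ([219.0, 204.0], 0.62), ([296.0, 203.0], 0.46)]
green_tin_center [([232.0, 2
[... 920 characters left out ...]
.0], 0.64)]
tray [([308.0, 245.0], 0.95), ([369.0, 262.0], 0.89)]
green_coaster [([368.0, 177.0], 0.98)]
blue_coaster [([365.0, 220.0], 0.72)]
wreath [([272.0, 217.0], 0.96)]
glue_gun [([208.0, 268.0], 0.88), ([249.0, 284.0], 0.61)]
jar [([369.0, 178.0], 0.67), ([377.0, 142.0], 0.53)]
carrier_seat [([248.0, 315.0], 0.83)]
wrist 66.64227252571516 323.0363091913135 192.5751544142745 -0.02138900437501943 [[0.386, 0.89, 0.242, 338.974], [-0.923, 0.372, 0.101, -617.275], [-0.001, -0.262, 0.965, 386.801], [0.0, 0.0, 0.0, 1.0]]
latch []
latch_pin []
latch_pivot []
lid_knob []
green_tin_center []
blue_tin_center []
tray []
green_coaster []
blue_coaster []
wreath []
glue_gun []
jar []
carrier_seat []
```

View pics/top0.png

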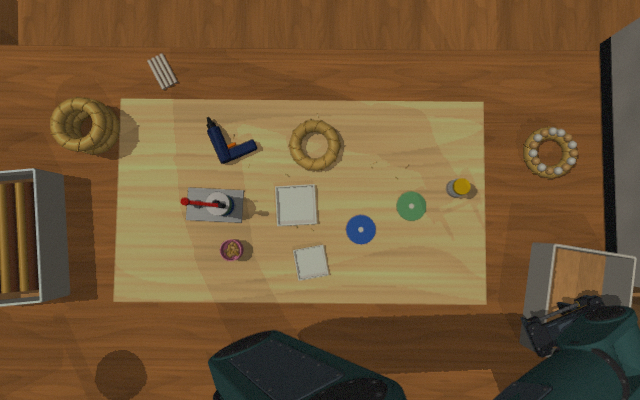

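View pics/side0.png

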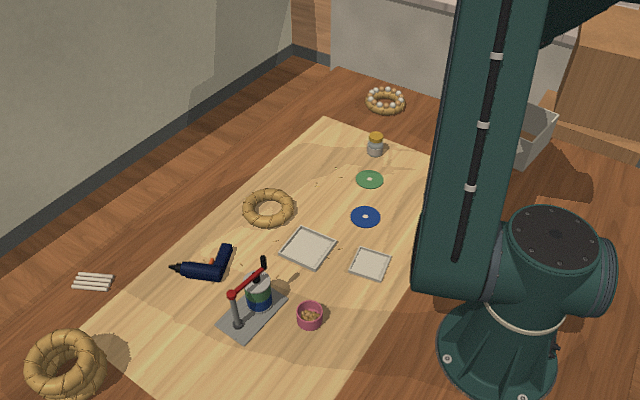

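```bash
python3 - <<'E'
import cv2
a=cv2.imread('pics/top0.png')[100:290,160:400]; cv2.imwrite('pics/top0c.png',cv2.resize(a,None,fx=3.15,fy=3.15,interpolation=cv2.INTER_CUBIC))
a=cv2.imread('pics/side0.png')[230:350,180:360]; cv2.imwrite('pics/side0c.png',cv2.resize(a,None,fx=4.4,fy=4.4,interpolation=cv2.INTER_CUBIC))
E
```

```text
(no output)
```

View pics/top0c.png

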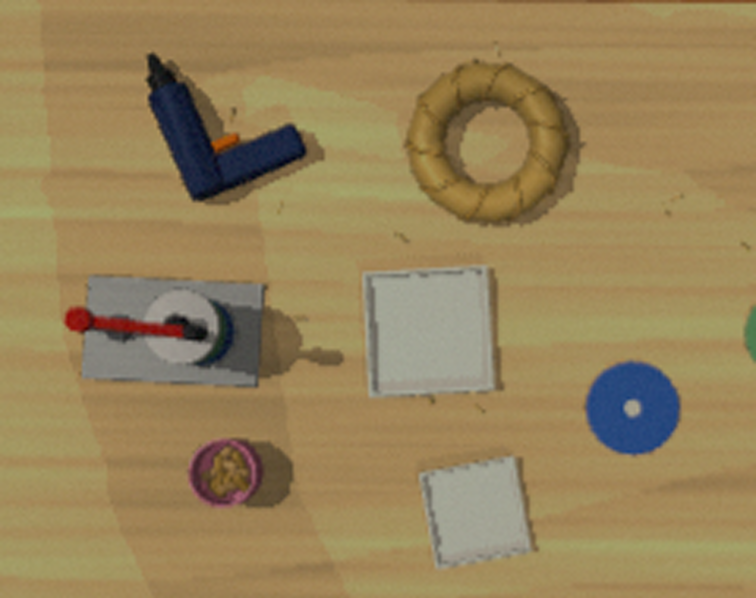

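View pics/side0c.png

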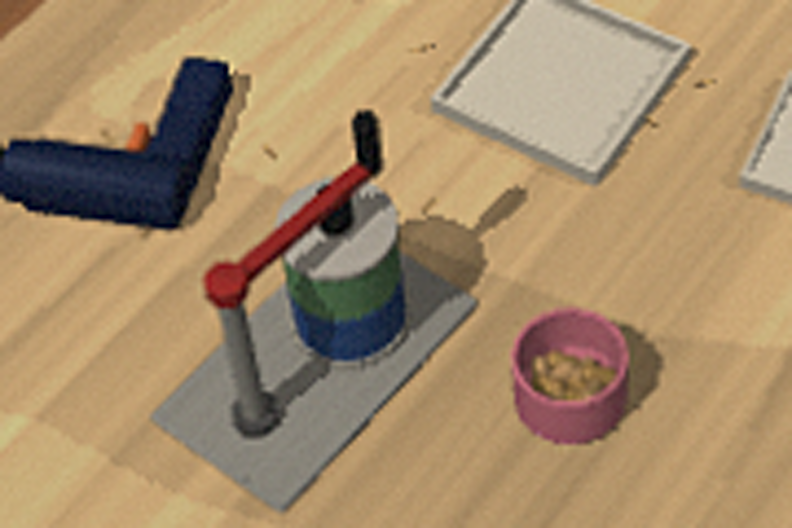

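Top view: carrier stack at (218,205), red hub at about (184,202), and pin at about (222,205). The look-alikes are the pink tin (232,249) versus the green tin in the stack (230,205), and the small tray (311,262) versus the larger tray (296,205). I choose the green tin in the stack and the tray at (296,205). Next I measure.

```bash
python3 - <<'E'
from h import *
import pickle
D={}
for n in ['top','side']: D[n]=snap(n,n+'1.png')
pickle.dump(D,open('D.pkl','wb'))
print(r.observe()['time'])
for n in D:
    d=D[n]; im=d['image']; hsv=cv2.cvtColor(im,cv2.COLOR_RGB2HSV)
    def blob(lo,hi,name,z,box=None):
        m=cv2.inRange(hsv,np.array(lo),np.array(hi)); k,l,st,c=cv2.connectedComponentsWithStats(m)
        for i in range(1,k):
            if st[i,4]>8 and st[i,4]<4000: print(n,name,c[i].round(1),st[i].tolist(),atz(d,c[i],z).round(1))
    blob((105,120,80),(125,255,255),'blue',4); blob((60,80,60),(90,255,200),'green',4); blob((0,170,110),(4,255,255),'red',137)
E
python3 - <<'E'
import cv2
a=cv2.imread('pics/top1.png')[170:240,170:330]; cv2.imwrite('pics/t1c.png',cv2.resize(a,None,fx=5,fy=5,interpolation=cv2.INTER_CUBIC))
a=cv2.imread('pics/side1.png')[220:350,200:350]; cv2.imwrite('pics/s1c.png',cv2.resize(a,None,fx=4.6,fy=4.6,interpolation=cv2.INTER_CUBIC))
E
```

```text
2.2
top blue [360.5 229.3] [347, 216, 28, 28, 605] [ 481.  -212.2    4. ]
top green [408. 207.] [398, 193, 24, 27, 230] [ 550.  -356.6    4. ]
top green [420.7 202.5] [415, 197, 10, 13, 35] [ 564.  -395.3    4. ]
top green [617.1 319. ] [613, 317, 10, 5, 11] [ 221.8 -975.3    4. ]
top green [622.7 347.9] [576, 318, 64, 58, 1259] [ 137.8 -988.3    4. ]
top green [607.  321.3] [603, 321, 9, 2, 9] [ 214.5 -945.5    4. ]
top green [636.1 395.2] [633, 392, 7, 8, 24] [    2.6 -1021.6     4. ]
top red [184. 201.] [181, 198, 7, 7, 42] [554.  283.5 137. ]
top red [203.2 203.3] [190, 201, 28, 6, 78] [548.1 231.  137. ]
side blue [364.8 216.6] [351, 206, 29, 22, 476] [ 477.8 -208.2    4. ]
side blue [248.2 303.5] [247, 300, 3, 8, 12] [570.9 220.7   4. ]
side blue [258.1 306.8] [255, 303, 8, 9, 46] [543.7 214.4   4. ]
side green [538.5  37.3] [537, 33, 4, 10, 16] [  369.5 -1756.1     4. ]
side green [457.5  36.6] [457, 34, 3, 6, 10] [  704.5 -1515.4     4. ]
side green [489.3  51.1] [488, 49, 4, 6, 9] [  524.2 -1459.1     4. ]
side green [535.7  53.4] [535, 51, 3, 6, 9] [  335.1 -1570.4     4. ]
[... 4370 characters left out ...]
, 7, 7, 15] [ 83.1 102.4   4. ]
side green [458.2 370.3] [456, 367, 5, 7, 12] [54.6 98.6  4. ]
side green [552.3 377.7] [547, 367, 10, 22, 31] [-138.4   -0.2    4. ]
side green [453.3 374.6] [451, 372, 5, 6, 9] [ 59.9 114.2   4. ]
side green [474.2 386.9] [469, 384, 10, 8, 16] [  8.  116.5   4. ]
side green [493.6 389.6] [490, 388, 8, 5, 17] [-31.6  99.4   4. ]
side green [480.9 394. ] [480, 391, 4, 6, 9] [-10.9 124.3   4. ]
side green [517.2 394.9] [513, 391, 10, 9, 19] [-81.5  83.1   4. ]
side green [527.1 394.8] [524, 392, 8, 8, 17] [-100.6   71.     4. ]
side green [537.5 396.1] [535, 394, 6, 5, 12] [-121.9   61.5    4. ]
side red [242.4 284. ] [227, 268, 36, 30, 163] [546.5 248.4 137. ]
```

View pics/t1c.png

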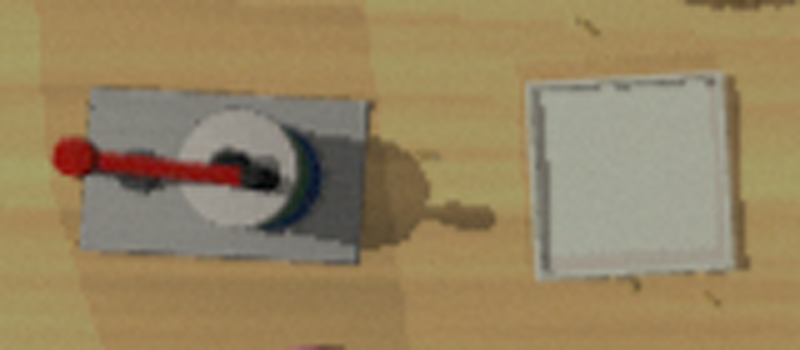

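View pics/s1c.png

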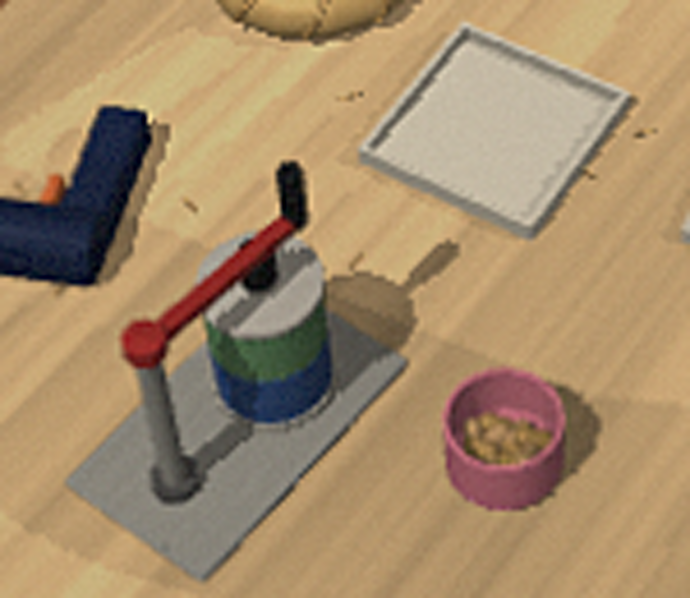

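```bash
python3 - <<'E'
from h import *
import pickle
D=pickle.load(open('D.pkl','rb')); t=D['top'];s=D['side']
c=lambda x,y:(170+(x-2)/5,170+(y-2)/5)
sc=lambda x,y:(200+(x-2)/4.6,220+(y-2)/4.6)
P=[atz(t,c(*p),3)[:2] for p in [(92,88),(370,101),(358,264),(82,250)]]
print('plate',np.round(P,1).tolist(),np.mean(P,0), [np.linalg.norm(P[i]-P[(i+1)%4]).round(1) for i in range(4)])
P2=[atz(s,sc(*p),3)[:2] for p in [(66,483),(205,580),(408,360)]];print('plate side',np.round(P2,1).tolist())
print('hub',atz(t,c(75,157),139),tri([(t,c(75,157)),(s,sc(145,343))]))
print('lid flange', atz(t,c(238,168),104))
print('pin top top', atz(t,c(257,175),169), 'side',atz(s,sc(290,172),167),'sideknob',atz(s,sc(258,270),115))
for nm,z,pts,d in [('tray',14,[(527,82),(722,73),(737,268),(540,280)],t)]:
    Q=[atz(d,c(*p),z)[:2] for p in pts];print(nm,np.round(Q,1).tolist(),np.mean(Q,0),[np.linalg.norm(Q[i]-Q[(i+1)%4]).round(1) for i in range(4)])
Q=[atz(s,sc(*p),14)[:2] for p in [(465,25),(630,97),(528,230),(362,152)]];print('tray side',np.round(Q,1).tolist(),np.mean(Q,0))
for d,n in [(t,'top'),(s,'side')]:
    im=d['image'];hsv=cv2.cvtColor(im,cv2.COLOR_RGB2HSV)
    for nm,lo,hi,(x0,y0,x1,y1) in [('green',(50,60,40),(95,255,220),(390,185,435,225) if n=='top' else (350,165,390,195)),('blue',(100,100,60),(128,255,255),(340,210,385,250) if n=='top' else (345,200,388,235))]:
        m=cv2.inRange(hsv[y0:y1,x0:x1],np.array(lo),np.array(hi)); ctr=max(cv2.findContours(m,cv2.RETR_EXTERNAL,cv2.CHAIN_APPROX_NONE)[0],key=len)
        W=np.array([atz(d,p[0]+[x0,y0],4)[:2] for p in ctr]).astype(np.float32); print(n,nm,cv2.minEnclosingCircle(W), cv2.fitEllipse(W))
E
```

```text
plate [[604.7, 314.8], [598.3, 145.2], [498.7, 150.6], [505.8, 318.2]] [551.88277702 232.18820131] [np.float64(169.7), np.float64(99.7), np.float64(167.8), np.float64(98.9)]
plate side [[602.0, 314.9], [503.7, 317.6], [497.2, 149.7]]
hub [553.78299656 281.19934536 139.        ] [553.29549811 282.58539946 132.51250791]
lid flange [550.61261995 200.70287357 104.        ]
pin top top [543.14290202 175.0586039  169.        ] side [540.2080876  178.26997415 167.        ] sideknob [543.78143384 207.24585908 115.        ]
tray [[609.7, 48.4], [616.2, -69.8], [498.1, -79.9], [489.9, 38.8]] [553.46519193 -15.63649214] [np.float64(118.3), np.float64(118.5), np.float64(119.0), np.float64(120.2)]
tray side [[611.4, -67.4], [493.0, -74.0], [487.7, 44.7], [602.8, 51.1]] [548.71684971 -11.42186195]
top green ((553.7338256835938, -365.7762756347656), 43.4542350769043) ((554.3167724609375, -365.64910888671875), (82.94427490234375, 85.36943817138672), 3.8456666469573975)
top blue ((480.7965087890625, -211.84481811523438), 43.731727600097656) ((481.11749267578125, -211.98370361328125), (83.92279052734375, 84.6635513305664), 144.73751831054688)
side green ((550.9193725585938, -362.4865417480469), 45.19182205200195) ((550.5985107421875, -362.6641845703125), (84.10966491699219, 87.71953582763672), 36.14340591430664)
side blue ((478.96209716796875, -209.139404296875), 45.24197769165039) ((478.21356201171875, -209.2889862060547), (84.4732437133789, 87.37083435058594), 20.34832763671875)
```

```bash
cat >> h.py <<'E'
def plan(tgt,zdir=None,n=None,turn_n=None):
    """rows to reach tgt with tool down; zdir: wanted jaw dir (deg about world z, mod 180)"""
    s=r.observe(); M=R.from_rotvec(s['ee_rot']).as_matrix()
    d=np.array(tgt)-s['position']
    print('pos',s['position'].round(1),'t',round(s['time'],2),'tool x',M[:,0].round(3),'jaw z',M[:,2].round(3),'j',s['joints'].round(2),'F',s['ft_force'].round(1),'gap',round(s['finger_gap'],1))
    print('world d',d.round(1),'tool d',(M.T@d).round(1))
    return M
E
python3 - <<'E'
from h import *
M=plan([545,185,330]); print(M.round(3))
E
```

```text
pos [ 269.9 -645.9  230.9] t 2.2 tool x [-0.  0. -1.] jaw z [ 0.386 -0.923 -0.   ] j [-1.21  0.38  1.73 -0.    1.03 -0.03] F [-0.1  0.1 -0.2] gap 91.0
world d [275.1 830.9  99.1] tool d [ -99.1  574.2 -660.6]
[[-0.     0.923  0.386]
 [ 0.     0.386 -0.923]
 [-1.    -0.    -0.   ]]
```

Request:
drive_tool(commands=[-33,0,0,0,0,0,-33,0,0,0,0,0,-33,0,0,0,0,0,0,30,-20,0,0,0,0,30,-20,0,0,0,0,30,-20,0,0,0,0,30,-20,0,0,0,0,30,-20,0,0,0,0,30,-20,0,0,0,0,30,-20,0,0,0,0,30,-20,0,0,0,0,30,-20,0,0,0], fingers=100)

```text
time: 3.2
position: [450.3, -374.2, 330.1]
ee_rot: [0.913, 1.37, -0.913]
ft_force: [0.7, -0.5, 0.4]
finger_gap: 91.1
```

Request:
drive_tool(commands=[0,22,-34,0,0,0,0,22,-34,0,0,0,0,22,-34,0,0,0,0,22,-34,0,0,0,0,22,-34,0,0,0,0,22,-34,0,0,0,0,22,-34,0,0,0,0,22,-34,0,0,0,0,22,-34,0,0,0,0,22,-34,0,0,0,0,22,-34,0,0,0,0,22,-34,0,0,0])

```text
time: 4.2
position: [535.8, 104.6, 330.2]
ee_rot: [0.913, 1.37, -0.912]
ft_force: [1.6, -0.3, -0.0]
finger_gap: 91.2
```

Request:
drive_tool(commands=[0,0,0,-0.1175,0,0,0,0,0,-0.1175,0,0,0,0,0,-0.1175,0,0,0,0,0,-0.1175,0,0,0,0,0,-0.1175,0,0,0,0,0,-0.1175,0,0,0,0,0,-0.1175,0,0,0,0,0,-0.1175,0,0,0,0,0,-0.1175,0,0,0,0,0,-0.1175,0,0,0,0,0,0,0,0])

```text
time: 5.12
position: [535.9, 102.5, 330.0]
ee_rot: [-0.004, 1.571, 0.005]
ft_force: [0.2, 0.3, 0.7]
finger_gap: 91.2
```

```bash
python3 - <<'E'
from h import *
print(plan([545,185,330]).round(3)); d=snap('wrist','w1.png'); print(d['E'].round(3).tolist())
import pickle; pickle.dump(d,open('w1.pkl','wb'))
E
```

```text
pos [535.9 102.5 330. ] t 5.12 tool x [ 0.  0. -1.] jaw z [1.    0.006 0.   ] j [0.15 0.02 1.97 0.   1.15 0.14] F [0.2 0.3 0.7] gap 91.2
world d [ 9.1 82.5 -0. ] tool d [ 0.  82.4  9.6]
[[ 0.    -0.006  1.   ]
 [ 0.     1.     0.006]
 [-1.     0.     0.   ]]
[[1.0, -0.006, -0.002, 536.236], [0.006, 0.965, 0.262, 176.616], [0.0, -0.262, 0.965, 485.88], [0.0, 0.0, 0.0, 1.0]]
```

View pics/w1.png

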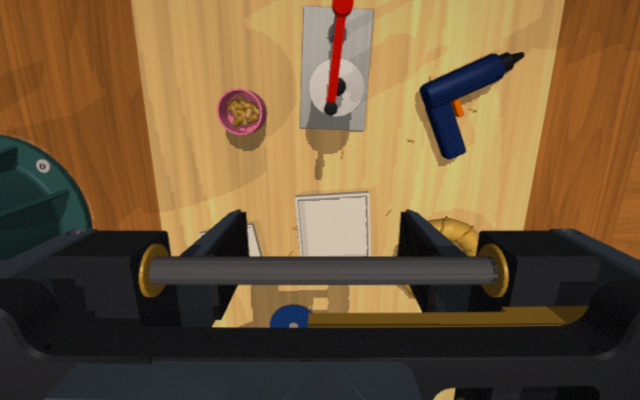

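```bash
python3 - <<'E'
from h import *
import pickle
d=pickle.load(open('w1.pkl','rb'));D=pickle.load(open('D.pkl','rb'))
a=cv2.imread('pics/w1.png')[0:140,290:390]; cv2.imwrite('pics/w1c.png',cv2.resize(a,None,fx=4.2,fy=4.2,interpolation=cv2.INTER_CUBIC))
print('hub',atz(d,(342.5,6),139),'pin',atz(d,(330.5,108),169),'flange',atz(d,(336.5,88),98))
print(proj(d,[542,177,169]),proj(d,[550.5,201.6,98]),proj(d,[550.5,201.6,124]))
print(tri([(d,(330.5,107)),(D['side'],(263,257.5))]))
E
```

```text
hub [555.56919492 279.79602991 139.        ] pin [543.80807202 178.73897533 169.        ] flange [552.49029932 202.68396759  98.        ]
[328.68296339 109.77594236] [334.8431664   88.92770735] [335.71254396  87.37784073]
[542.29299156 178.26507188 163.23911206]
```

View pics/w1c.png

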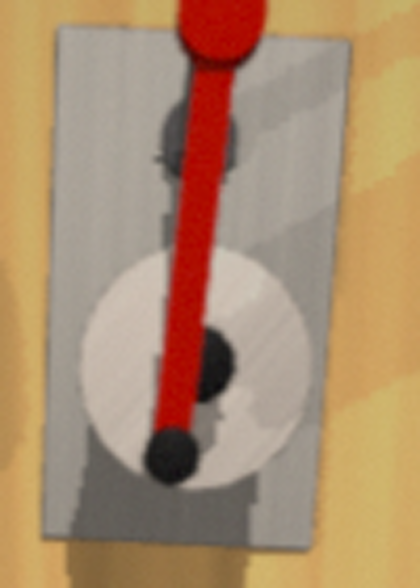

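Request:
drive_tool(commands=[0,25.2,2.3,0,0,0,0,25.2,2.3,0,0,0,0,25.2,2.3,0,0,0,36,0,0,0,0,0,36,0,0,0,0,0,36,0,0,0,0,0,26,0,0,0,0,0,20,0,0,0,0,0,10,0,0,0,0,0,8,0,0,0,0,0,0,0,0,0,0,0])

```text
time: 6.08
position: [542.5, 178.0, 157.2]
ee_rot: [0.001, 1.572, -0.002]
ft_force: [-0.6, 0.1, 0.1]
finger_gap: 91.3
```

Request:
drive_tool(commands=[0,0,0,0,0,0,0,0,0,0,0,0,0,0,0,0,0,0,0,0,0,0,0,0,0,0,0,0,0,0,0,0,0,0,0,0,0,0,0,0,0,0,0,0,0,0,0,0], fingers=0, squeeze=6)

```text
time: 6.75
position: [542.8, 178.1, 158.0]
ee_rot: [0.0, 1.571, 0.0]
ft_force: [-0.1, 0.3, -0.6]
finger_gap: 40.5
```

```bash
python3 - <<'E'
from h import *
plan([543,178,158]); d=snap('wrist','w2.png');d=snap('side','s2.png');
a=cv2.imread('pics/s2.png')[200:350,180:360]; cv2.imwrite('pics/s2c.png',cv2.resize(a,None,fx=4,fy=4,interpolation=cv2.INTER_CUBIC))
E
```

```text
pos [542.8 178.1 158. ] t 6.75 tool x [ 0.  0. -1.] jaw z [ 1. -0.  0.] j [ 0.28  0.28  2.03 -0.    0.83  0.28] F [-0.1  0.3 -0.6] gap 40.5
world d [ 0.2 -0.1 -0. ] tool d [ 0.  -0.1  0.2]
```

View pics/w2.png

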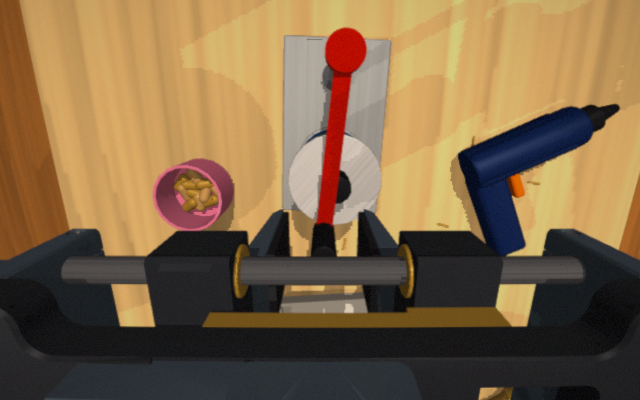

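View pics/s2c.png

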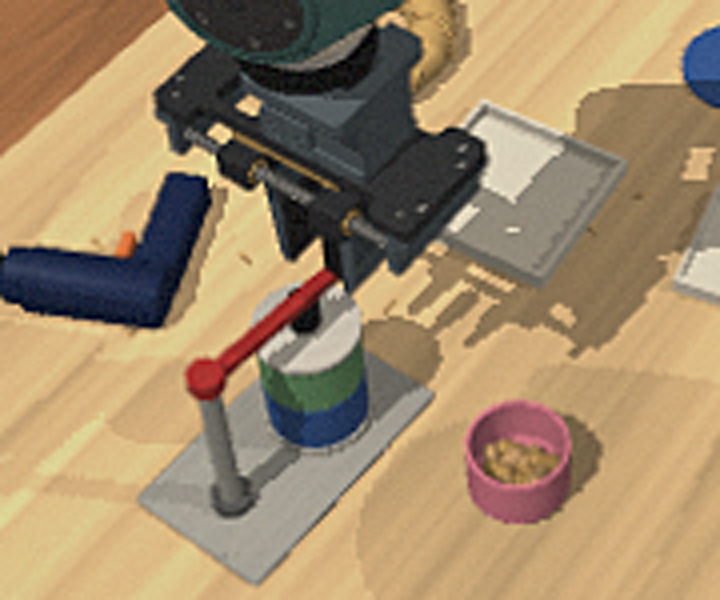

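Gripper is closing evenly around the pin (pin at (323,240) in the wrist view). I give it more time.

Request:
drive_tool(commands=[0,0,0,0,0,0,0,0,0,0,0,0,0,0,0,0,0,0,0,0,0,0,0,0,0,0,0,0,0,0,0,0,0,0,0,0,0,0,0,0,0,0])

```text
time: 7.43
position: [542.8, 178.1, 157.9]
ee_rot: [0.0, 1.571, 0.0]
ft_force: [0.5, 0.4, 0.1]
finger_gap: 13.6
```

```bash
python3 - <<'E'
from h import *
plan([543,178,158]); d=snap('wrist','w3.png'); print(atz(d,(346,50),139))
c=np.array([554.8,281]); p=r.observe()['position'][:2]; 
rad=np.linalg.norm(p-c);print(rad, 'px hub', proj(d,[554.8,281,139]))
a0=np.arctan2(*(p-c)[::-1]); print(np.degrees(a0))
a1=np.radians(-2.3+3) # latch angle 1.57 => pin dir = yaw(-2.3deg) ... 
for n in [16]:
    A=np.linspace(a0,a1,n+1); Q=c+105*np.c_[np.cos(A),np.sin(A)]; Q[0]=p
    print(np.c_[np.diff(Q,axis=0)[:,1],np.diff(Q,axis=0)[:,0]].round(1).tolist(),Q[-1])
E
```

```text
pos [542.8 178.1 157.9] t 7.43 tool x [-0.  0. -1.] jaw z [ 1. -0. -0.] j [0.28 0.28 2.03 0.   0.83 0.28] F [0.5 0.4 0.1] gap 13.6
world d [ 0.2 -0.1  0.1] tool d [-0.1 -0.1  0.2]
[555.79510645 283.14096483 139.        ]
103.56894941955707 px hub [344.05631636  54.33478408]
-96.66105376182396
[[-2.1, 11.0], [0.5, 11.1], [1.7, 11.0], [2.8, 10.8], [3.9, 10.4], [5.0, 9.9], [6.1, 9.4], [7.0, 8.7], [7.9, 7.9], [8.7, 7.0], [9.4, 6.0], [10.0, 5.0], [10.4, 3.9], [10.8, 2.8], [11.0, 1.6], [11.1, 0.5]] [659.79216381 282.28278509]
```

Request:
drive_tool(commands=[0,-0.5,11,0,0,0,0,0.5,11,0,0,0,0,1.7,11,0,0,0,0,2.8,10.8,0,0,0,0,3.9,10.4,0,0,0,0,5,9.9,0,0,0,0,6.1,9.4,0,0,0,0,7,8.7,0,0,0])

```text
time: 8.15
position: [626.1, 205.3, 157.9]
ee_rot: [0.0, 1.571, -0.0]
ft_force: [-1.4, -0.9, 2.1]
finger_gap: 13.5
```

```bash
python3 - <<'E'
from h import *
plan([543,178,158]); d=snap('wrist','w4.png')
E
```

```text
pos [626.1 205.3 157.9] t 8.15 tool x [ 0.  0. -1.] jaw z [ 1. -0.  0.] j [0.28 0.41 1.85 0.   0.88 0.28] F [-1.4 -0.9  2.1] gap 13.5
world d [-83.1 -27.3   0.1] tool d [ -0.1 -27.3 -83.1]
```

View pics/w4.png

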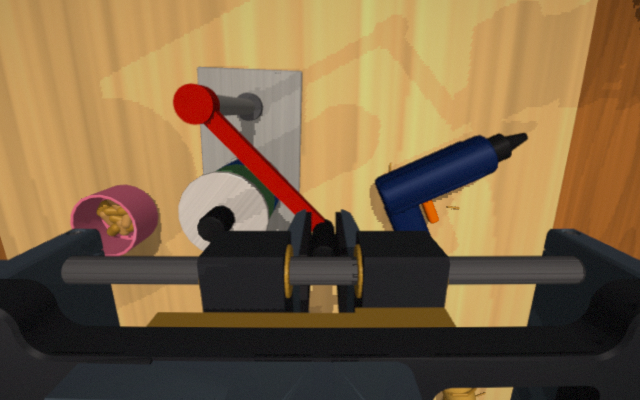

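Request:
drive_tool(commands=[0,7.9,7.9,0,0,0,0,8.7,7,0,0,0,0,9.4,6,0,0,0,0,10,5,0,0,0,0,10.4,3.9,0,0,0,0,10.8,2.8,0,0,0,0,11,1.6,0,0,0,0,11.1,0.5,0,0,0,0,6,0,0,0,0,0,0,0,0,0,0])

```text
time: 9.03
position: [659.1, 291.5, 157.8]
ee_rot: [-0.001, 1.571, 0.001]
ft_force: [-4.1, -0.7, 1.9]
finger_gap: 13.7
```

```bash
python3 - <<'E'
from h import *
plan([543,178,158]); d=snap('wrist','w5.png')
E
```

```text
pos [659.1 291.5 157.8] t 9.03 tool x [-0.001  0.    -1.   ] jaw z [ 1.     0.001 -0.001] j [0.38 0.49 1.72 0.   0.93 0.38] F [-4.1 -0.7  1.9] gap 13.7
world d [-116.1 -113.5    0.2] tool d [-1.000e-01 -1.134e+02 -1.162e+02]
```

View pics/w5.png

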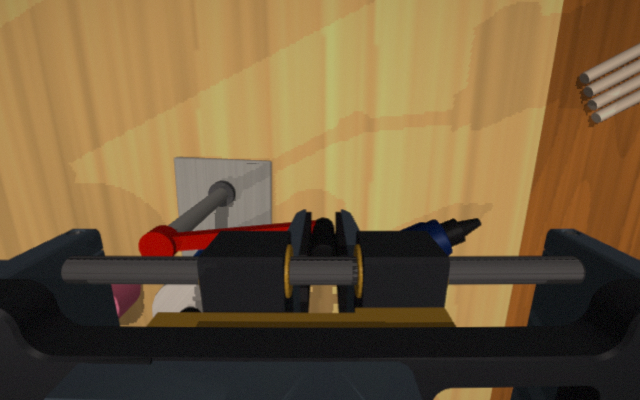

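Request:
drive_tool(commands=[0,0,0,0,0,0,0,0,0,0,0,0,0,0,0,0,0,0,0,0,0,0,0,0,-15,0,0,0,0,0,-25,0,0,0,0,0,-30,0,0,0,0,0,-10,-30,-25,0,0,0,0,-30,-25,0,0,0,0,-30,-25,0,0,0,0,-30,-25,0,0,0,0,0,0,0,0,0], fingers=100)

```text
time: 10.08
position: [555.9, 166.2, 238.5]
ee_rot: [0.001, 1.572, -0.002]
ft_force: [0.4, 0.2, -0.9]
finger_gap: 89.9
```

```bash
python3 - <<'E'
from h import *
plan([552,202,240]); d=snap('wrist','w6.png')
print([ (np.round(x['location'],1),x['p']) for x in cams.look_for('lid_knob','wrist')])
print(proj(d,[552,202,98]),proj(d,[552,202,124]))
import pickle; pickle.dump(d,open('w6.pkl','wb')); snap('top','t6.png')
a=cv2.imread('pics/t6.png')[100:290,160:400]; cv2.imwrite('pics/t6c.png',cv2.resize(a,None,fx=3.15,fy=3.15,interpolation=cv2.INTER_CUBIC))
E
```

```text
pos [555.9 166.2 238.5] t 10.08 tool x [-0.002 -0.001 -1.   ] jaw z [ 1.    -0.002 -0.002] j [ 0.25  0.18  1.97 -0.    0.98  0.25] F [ 0.4  0.2 -0.9] gap 89.9
world d [-3.9 35.8  1.5] tool d [-1.5 35.7 -3.9]
[(array([320.3, 149. ]), 0.96)]
[318.35859512 150.70918482] [317.88335603 154.50064603]
```

View pics/w6.png

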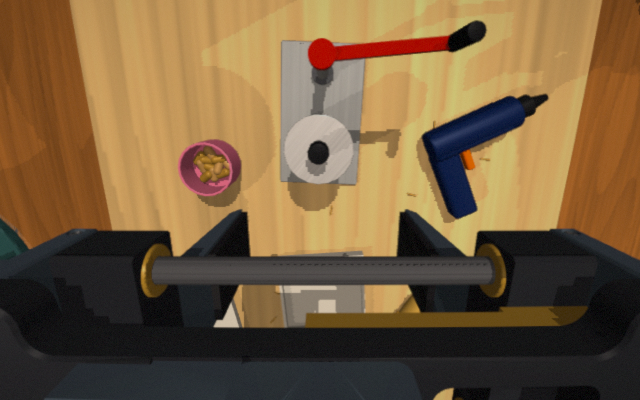

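View pics/t6c.png

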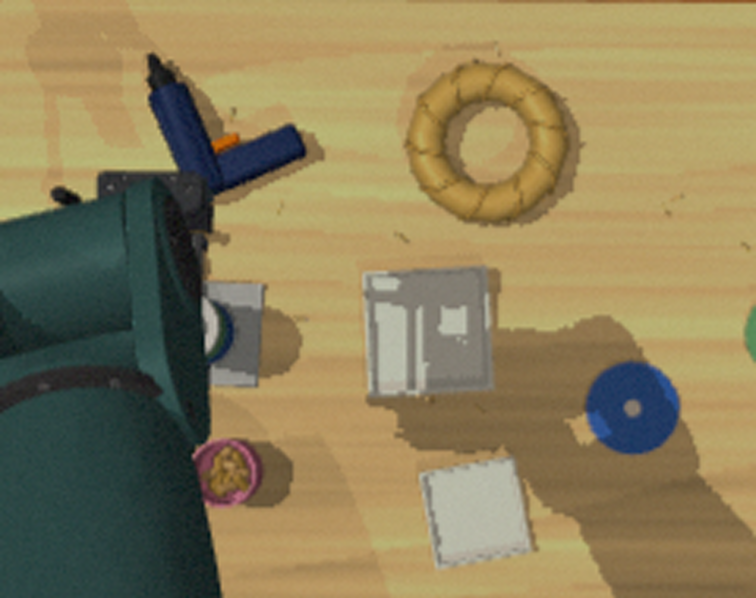

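Request:
drive_tool(commands=[0,18.2,-2,0,0,0,0,18.1,-1.9,0,0,0,30,0,0,0,0,0,30,0,0,0,0,0,25,0,0,0,0,0,20,0,0,0,0,0,10,0,0,0,0,0,4,0,0,0,0,0,0,0,0,0,0,0,0,0,0,0,0,0])

```text
time: 11.07
position: [556.7, 206.7, 119.9]
ee_rot: [0.0, 1.57, 0.0]
ft_force: [0.7, -0.1, -0.7]
finger_gap: 90.8
```

```bash
python3 - <<'E'
from h import *
plan([552,202.5,118]); d=snap('wrist','w7.png'); print(proj(d,[552,202.5,124]))
E
```

```text
pos [556.7 206.7 119.9] t 11.07 tool x [ 0.001  0.    -1.   ] jaw z [1.    0.    0.001] j [0.32 0.37 1.99 0.   0.78 0.32] F [ 0.7 -0.1 -0.7] gap 90.8
world d [-4.7 -4.2 -1.9] tool d [ 1.9 -4.2 -4.7]
[312.96033401 257.73151873]
```

View pics/w7.png

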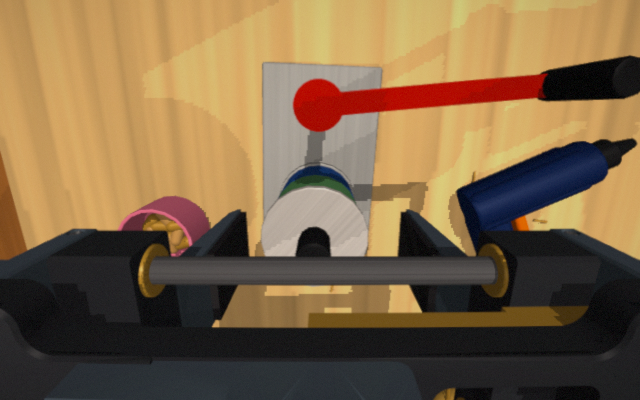

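Request:
drive_tool(commands=[0,-4.2,-4.7,0,0,0,1.5,0,0,0,0,0,0,0,0,0,0,0,0,0,0,0,0,0])

```text
time: 11.45
position: [551.2, 202.0, 117.8]
ee_rot: [0.0, 1.57, 0.0]
ft_force: [-0.2, -1.3, 0.4]
finger_gap: 91.0
```

Request:
drive_tool(commands=[0,0,0,0,0,0,0,0,0,0,0,0,0,0,0,0,0,0,0,0,0,0,0,0,0,0,0,0,0,0,0,0,0,0,0,0,0,0,0,0,0,0,0,0,0,0,0,0,0,0,0,0,0,0,0,0,0,0,0,0,0,0,0,0,0,0,0,0,0,0,0,0], fingers=0, squeeze=25)

```text
time: 12.45
position: [551.1, 202.0, 117.4]
ee_rot: [0.0, 1.571, -0.0]
ft_force: [0.5, 1.3, -0.4]
finger_gap: 19.2
```

```bash
python3 - <<'E'
from h import *
plan([552,202.5,118])
E
```

```text
pos [551.1 202.  117.4] t 12.45 tool x [ 0. -0. -1.] jaw z [ 1. -0.  0.] j [ 0.31  0.37  2.01 -0.    0.77  0.31] F [ 0.5  1.3 -0.4] gap 19.2
world d [0.9 0.5 0.6] tool d [-0.6  0.5  0.9]
```

Request:
drive_tool(commands=[-4,0,0,0,0,0,-6,0,0,0,0,0,-12,0,0,0,0,0,-20,0,0,0,0,0,-25,0,0,0,0,0,-20,0,0,0,0,0,0,0,0,0,0,0,0,0,0,0,0,0])

```text
time: 13.12
position: [551.7, 202.2, 206.1]
ee_rot: [0.001, 1.568, 0.001]
ft_force: [-0.1, -0.0, -0.6]
finger_gap: 19.2
```

```bash
python3 - <<'E'
from h import *
plan([551.5,-14,205]); d=snap('side','s8.png'); snap('wrist','w8.png')
a=cv2.imread('pics/s8.png')[200:350,180:360]; cv2.imwrite('pics/s8c.png',cv2.resize(a,None,fx=4,fy=4,interpolation=cv2.INTER_CUBIC))
E
```

```text
pos [551.7 202.2 206.1] t 13.12 tool x [ 0.003  0.001 -1.   ] jaw z [1.    0.    0.003] j [0.31 0.24 1.98 0.   0.92 0.31] F [-0.1 -0.  -0.6] gap 19.2
world d [-2.000e-01 -2.162e+02 -1.100e+00] tool d [ 9.000e-01 -2.162e+02 -2.000e-01]
```

View pics/s8c.png

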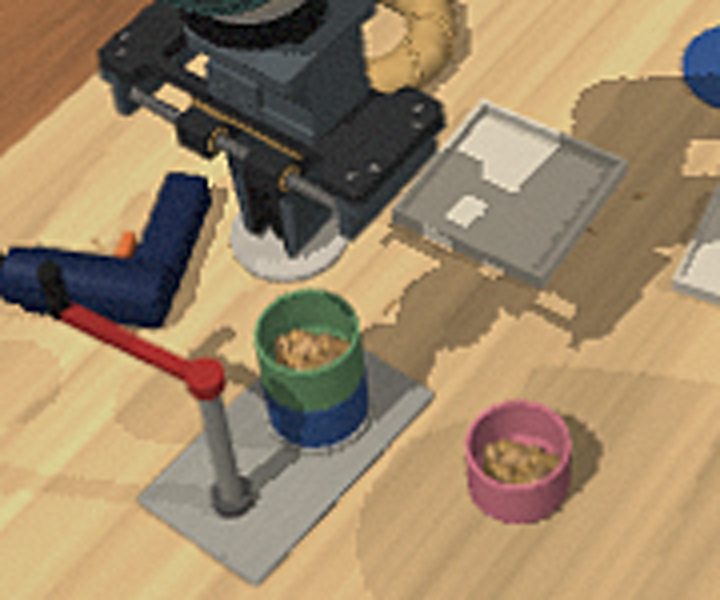

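Request:
drive_tool(commands=[0,-15,0,0,0,0,0,-25,0,0,0,0,0,-27,0,0,0,0,0,-27,0,0,0,0,0,-27,0,0,0,0,0,-27,0,0,0,0,0,-27,0,0,0,0,0,-25,0,0,0,0,0,-16,0,0,0,0,0,0,0,0,0,0,0,0,0,0,0,0])

```text
time: 14.13
position: [550.4, -15.0, 203.6]
ee_rot: [0.002, 1.572, -0.001]
ft_force: [-0.7, -0.3, -1.7]
finger_gap: 19.1
```

```bash
python3 - <<'E'
from h import *
plan([551.5,-14,36]); d=snap('wrist','w9.png'); import pickle; pickle.dump(d,open('w9.pkl','wb'))
for p in [(493,40),(611,48),(614,-68.5),(495.5,-77)]: print(proj(d,[*p,14]))
E
```

```text
pos [550.4 -15.  203.6] t 14.13 tool x [-0.001  0.    -1.   ] jaw z [ 1.    -0.002 -0.001] j [-0.07  0.18  2.05  0.    0.91 -0.07] F [-0.7 -0.3 -1.7] gap 19.1
world d [   1.1    1.  -167.6] tool d [167.6   0.9   1.3]
[270.89933805 128.03307653]
[377.11662123 120.51005769]
[375.31441905 219.62919376]
[277.39840047 226.32502312]
```

View pics/w9.png

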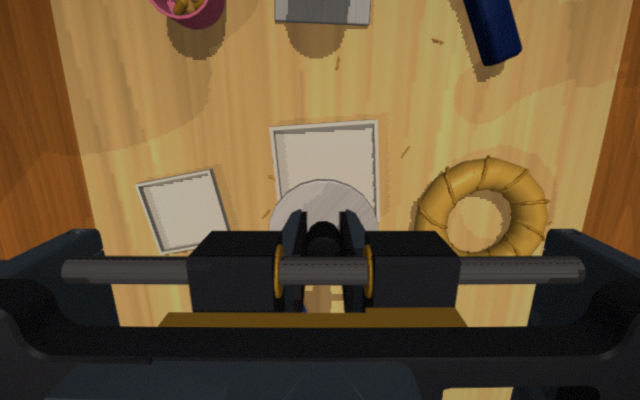

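Request:
drive_tool(commands=[30,0,0,0,0,0,35,0,0,0,0,0,35,0,0,0,0,0,30,0,0,0,0,0,20,0,0,0,0,0,10,0,0,0,0,0,0,0,0,0,0,0,0,0,0,0,0,0])

```text
time: 14.85
position: [551.3, -13.5, 44.7]
ee_rot: [-0.001, 1.571, 0.001]
ft_force: [-0.0, 1.0, -1.5]
finger_gap: 19.3
```

Request:
drive_tool(commands=[2,0,0,0,0,0,2,0,0,0,0,0,1,0,0,0,0,0,0,0,0,0,0,0])

```text
time: 15.18
position: [551.4, -14.0, 40.0]
ee_rot: [-0.0, 1.57, -0.0]
ft_force: [-0.0, -0.3, -1.0]
finger_gap: 19.4
```

Expected contact at about 35.4.

Request:
drive_tool(commands=[1.5,0,0,0,0,0,1,0,0,0,0,0,1,0,0,0,0,0,0.5,0,0,0,0,0,0,0,0,0,0,0])

```text
time: 15.6
position: [551.1, -14.0, 35.4]
ee_rot: [0.0, 1.571, 0.0]
ft_force: [-1.5, 0.6, -0.0]
finger_gap: 19.1
```

Request:
drive_tool(commands=[0.5,0,0,0,0,0,0.5,0,0,0,0,0,0,0,0,0,0,0])

```text
time: 15.85
position: [551.1, -14.0, 35.3]
ee_rot: [0.0, 1.571, 0.0]
ft_force: [-7.9, -0.4, 22.0]
finger_gap: 19.5
```

Request:
drive_tool(commands=[-0.8,0,0,0,0,0,0,0,0,0,0,0])

```text
time: 16.02
position: [551.2, -14.0, 35.4]
ee_rot: [-0.0, 1.57, 0.0]
ft_force: [1.2, -0.0, 1.8]
finger_gap: 19.2
```

Request:
drive_tool(commands=[0,0,0,0,0,0,0,0,0,0,0,0,0,0,0,0,0,0,0,0,0,0,0,0,-10,0,0,0,0,0,-20,0,0,0,0,0,-40,0,0,0,0,0,-40,0,0,0,0,0,-30,0,0,0,0,0,0,0,0,0,0,0], fingers=45)

```text
time: 16.85
position: [554.1, -14.1, 182.0]
ee_rot: [-0.0, 1.562, -0.0]
ft_force: [1.0, 0.9, 0.7]
finger_gap: 41.1
```

Request:
drive_tool(commands=[0,20,0,0,0,0,0,36,0,0,0,0,0,36,0,0,0,0,0,36,0,0,0,0,0,30,0,0,0,0,0,15,0,0,0,0,0,0,0,0,0,0,0,0,0,0,0,0], fingers=100)

```text
time: 17.52
position: [550.9, 159.4, 175.4]
ee_rot: [-0.001, 1.571, 0.001]
ft_force: [0.6, -0.6, 0.4]
finger_gap: 90.2
```

```bash
python3 - <<'E'
from h import *
plan([552,202,171]); d=snap('wrist','w10.png'); import pickle; pickle.dump(d,open('w10.pkl','wb'));
print('rim px',proj(d,[552,202,92]),proj(d,[552-32,202,92]),proj(d,[552+32,202,92]),proj(d,[552,234,92]))
snap('side','s10.png')
E
```

```text
pos [550.9 159.4 175.4] t 17.52 tool x [-0. -0. -1.] jaw z [ 1.     0.002 -0.   ] j [ 0.24  0.26  2.02 -0.    0.86  0.24] F [ 0.6 -0.6  0.4] gap 90.2
world d [ 1.1 42.6 -4.4] tool d [ 4.4 42.6  1.2]
rim px [323.4922433  151.48844526] [282.81788976 151.43225987] [364.16000696 151.57609292] [323.58268944 109.4051999 ]
```

View pics/w10.png

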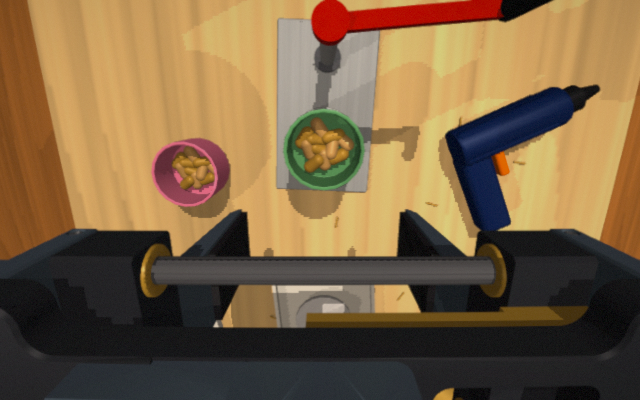

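View pics/s10.png

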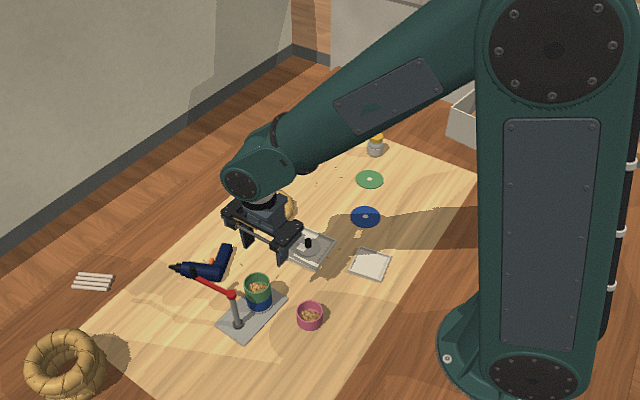

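Request:
drive_tool(commands=[0,22,1,0,0,0,0,21.5,0,0,0,0,15,0,0,0,0,0,20,0,0,0,0,0,0,0,0,0,0,0,0,0,0,0,0,0])

```text
time: 18.12
position: [551.6, 201.4, 139.7]
ee_rot: [0.0, 1.573, -0.001]
ft_force: [-0.4, -1.0, 0.6]
finger_gap: 91.3
```

```bash
python3 - <<'E'
from h import *
plan([552.3,203,76])
E
```

```text
pos [551.6 201.4 139.7] t 18.12 tool x [-0.002 -0.001 -1.   ] jaw z [ 1.    -0.001 -0.002] j [ 0.31  0.33  2.   -0.    0.81  0.31] F [-0.4 -1.   0.6] gap 91.3
world d [  0.7   1.6 -63.7] tool d [63.7  1.7  0.8]
```

Request:
drive_tool(commands=[0,1.5,0.7,0,0,0,20,0,0,0,0,0,20,0,0,0,0,0,14,0,0,0,0,0,6,0,0,0,0,0,3.7,0,0,0,0,0,0,0,0,0,0,0,0,0,0,0,0,0])

```text
time: 18.78
position: [553.3, 204.1, 77.2]
ee_rot: [0.0, 1.57, 0.0]
ft_force: [0.2, 0.0, -0.2]
finger_gap: 91.0
```

Request:
drive_tool(commands=[0,0,0,0,0,0,0,0,0,0,0,0,0,0,0,0,0,0,0,0,0,0,0,0,0,0,0,0,0,0,0,0,0,0,0,0,0,0,0,0,0,0], fingers=0, squeeze=20)

```text
time: 19.37
position: [552.8, 204.1, 76.8]
ee_rot: [-0.0, 1.571, 0.0]
ft_force: [-2.5, -0.5, 5.4]
finger_gap: 64.6
```

```bash
python3 - <<'E'
from h import *
plan([552.3,203,76]); snap('wrist','w11.png')
E
```

```text
pos [552.8 204.1  76.8] t 19.37 tool x [-0.  0. -1.] jaw z [ 1.  0. -0.] j [0.31 0.43 2.01 0.   0.7  0.31] F [-2.5 -0.5  5.4] gap 64.6
world d [-0.5 -1.1 -0.8] tool d [ 0.8 -1.1 -0.5]
```

View pics/w11.png

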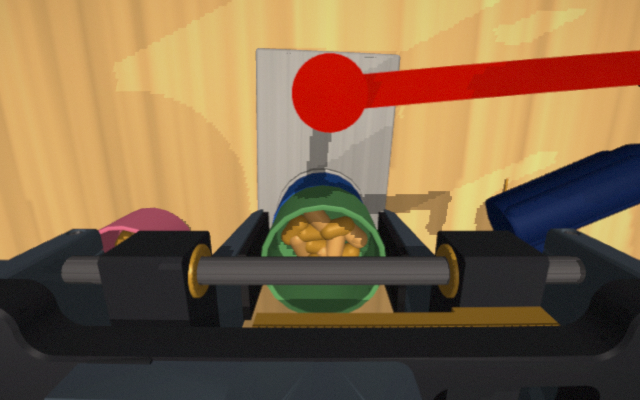

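Request:
drive_tool(commands=[-3,0,0,0,0,0,-5,0,0,0,0,0,-10,0,0,0,0,0,-20,0,0,0,0,0,-25,0,0,0,0,0,-25,0,0,0,0,0,-12,0,0,0,0,0,0,0,0,0,0,0,0,0,0,0,0,0])

```text
time: 20.17
position: [552.8, 204.0, 176.7]
ee_rot: [0.0, 1.57, 0.0]
ft_force: [0.6, -0.3, -1.8]
finger_gap: 64.8
```

```bash
python3 - <<'E'
from h import *
plan([552.5,-364,176]); snap('side','s12.png')
a=cv2.imread('pics/s12.png')[200:350,180:360]; cv2.imwrite('pics/s12c.png',cv2.resize(a,None,fx=4,fy=4,interpolation=cv2.INTER_CUBIC))
E
```

```text
pos [552.8 204.  176.7] t 20.17 tool x [ 0.001  0.    -1.   ] jaw z [ 1.    -0.     0.001] j [0.31 0.28 1.99 0.   0.87 0.31] F [ 0.6 -0.3 -1.8] gap 64.8
world d [-3.00e-01 -5.68e+02 -7.00e-01] tool d [ 5.00e-01 -5.68e+02 -3.00e-01]
```

View pics/s12c.png

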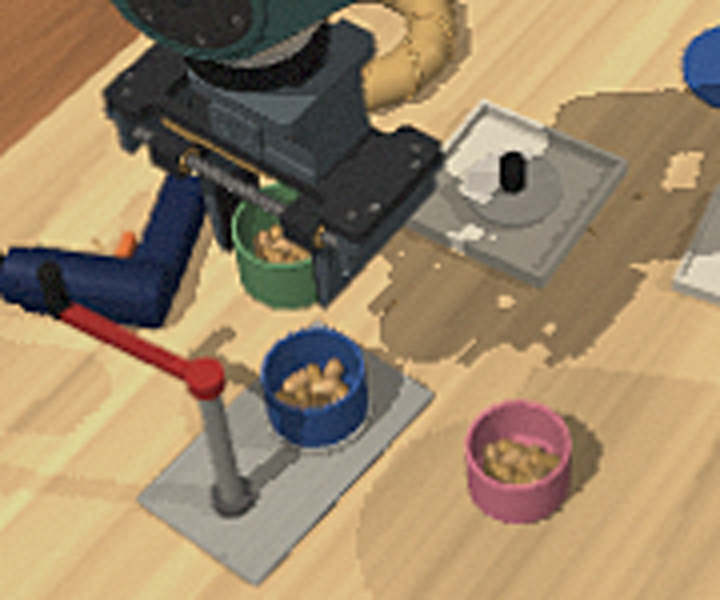

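Request:
drive_tool(commands=[0,-15,0,0,0,0,0,-28,0,0,0,0,0,-36,0,0,0,0,0,-36,0,0,0,0,0,-36,0,0,0,0,0,-36,0,0,0,0,0,-36,0,0,0,0,0,-36,0,0,0,0,0,-36,0,0,0,0,0,-36,0,0,0,0,0,-36,0,0,0,0,0,-36,0,0,0,0])

```text
time: 21.22
position: [551.3, -201.1, 175.0]
ee_rot: [0.001, 1.573, 0.0]
ft_force: [0.5, 0.8, -0.9]
finger_gap: 64.9
```

Request:
drive_tool(commands=[0,-36,0,0,0,0,0,-36,0,0,0,0,0,-36,0,0,0,0,0,-36,0,0,0,0,0,-36,0,0,0,0,0,-28,0,0,0,0,0,-17,0,0,0,0,0,0,0,0,0,0,0,0,0,0,0,0])

```text
time: 21.97
position: [551.8, -424.1, 175.1]
ee_rot: [0.002, 1.572, 0.0]
ft_force: [0.3, 0.4, -2.3]
finger_gap: 64.5
```

```bash
python3 - <<'E'
from h import *
plan([552.5,-364,176]); d=snap('wrist','w13.png'); import pickle; pickle.dump(d,open('w13.pkl','wb')); print(proj(d,[552.5,-364,4]))
E
```

```text
pos [ 551.8 -424.1  175.1] t 21.97 tool x [-0.002  0.001 -1.   ] jaw z [ 1.    -0.001 -0.002] j [-0.69  0.44  1.77  0.    0.94 -0.69] F [ 0.3  0.4 -2.3] gap 64.5
world d [ 0.7 60.1  0.9] tool d [-0.8 60.1  0.6]
[323.09790421 124.14044859]
```

View pics/w13.png

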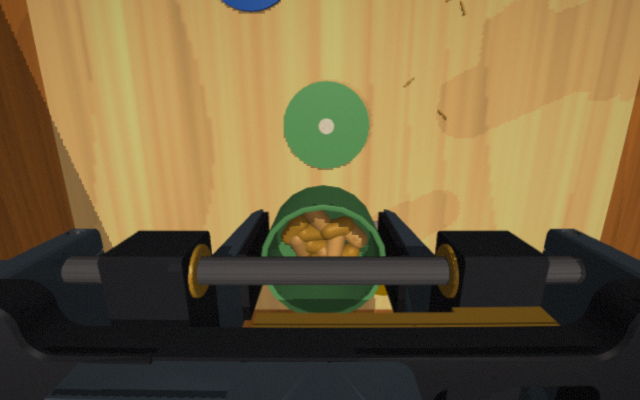

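```bash
python3 - <<'E'
from h import *
import pickle; d=pickle.load(open('w13.pkl','rb')); p=np.array([551.8,-424.1,175.1])
print(atz(d,(326,126.3),4))
for dy in (0,-1.3,-3):
    q=[proj(d,p+[32*np.cos(a),dy+32*np.sin(a),15.5]) for a in np.linspace(0,2*np.pi,90)]
    q=np.array(q); print(dy,q.min(0),q.max(0))
E
```

```text
[ 555.55295107 -366.22735746    4.        ]
0 [258.58775543 200.54767098] [384.22477919 314.46961672]
-1.3 [258.73559638 203.12887462] [384.08919719 316.52899764]
-3 [258.92816515 206.48623363] [383.91258825 319.20807576]
```

Request:
drive_tool(commands=[0,20,1,0,0,0,0,25,1,0,0,0,0,14.8,0.7,0,0,0,30,0,0,0,0,0,30,0,0,0,0,0,30,0,0,0,0,0,20,0,0,0,0,0,10,0,0,0,0,0,0,0,0,0,0,0,0,0,0,0,0,0])

```text
time: 22.85
position: [555.8, -363.6, 57.1]
ee_rot: [-0.001, 1.571, 0.001]
ft_force: [0.1, -0.9, -0.9]
finger_gap: 64.2
```

```bash
python3 - <<'E'
from h import *
plan([554.5,-364.2,34.8])
E
```

```text
pos [ 555.8 -363.6   57.1] t 22.85 tool x [-0.  0. -1.] jaw z [ 1.     0.001 -0.   ] j [-0.61  0.56  1.85  0.    0.73 -0.62] F [ 0.1 -0.9 -0.9] gap 64.2
world d [ -1.3  -0.6 -22.3] tool d [22.3 -0.6 -1.3]
```

Request:
drive_tool(commands=[7,-0.4,-1,0,0,0,6,0,0,0,0,0,3,0,0,0,0,0,2,0,0,0,0,0,1,0,0,0,0,0,1,0,0,0,0,0,0,0,0,0,0,0])

```text
time: 23.43
position: [554.5, -364.6, 36.5]
ee_rot: [0.0, 1.571, 0.0]
ft_force: [0.2, 0.1, -2.3]
finger_gap: 64.8
```

Request:
drive_tool(commands=[0.7,0,0,0,0,0,0.7,0,0,0,0,0,0,0,0,0,0,0])

```text
time: 23.68
position: [554.5, -364.6, 35.1]
ee_rot: [-0.0, 1.571, 0.0]
ft_force: [-0.4, 1.2, -1.6]
finger_gap: 64.7
```

Request:
drive_tool(commands=[0.5,0,0,0,0,0,0,0,0,0,0,0])

```text
time: 23.85
position: [554.6, -364.6, 34.9]
ee_rot: [-0.0, 1.571, -0.0]
ft_force: [-0.4, 0.2, 1.6]
finger_gap: 64.9
```

Request:
drive_tool(commands=[0.4,0,0,0,0,0,0,0,0,0,0,0])

```text
time: 24.02
position: [554.6, -364.6, 34.8]
ee_rot: [0.0, 1.571, 0.0]
ft_force: [-4.2, 1.8, 8.6]
finger_gap: 64.8
```

Request:
drive_tool(commands=[-0.3,0,0,0,0,0,0,0,0,0,0,0,0,0,0,0,0,0,0,0,0,0,0,0,0,0,0,0,0,0,-8,0,0,0,0,0,-20,0,0,0,0,0,-35,0,0,0,0,0,-40,0,0,0,0,0,-30,0,0,0,0,0,0,0,0,0,0,0,0,0,0,0,0,0], fingers=100)

```text
time: 25.02
position: [555.4, -365.2, 170.0]
ee_rot: [-0.002, 1.568, -0.002]
ft_force: [-0.1, -0.5, -0.8]
finger_gap: 91.4
```

Request:
drive_tool(commands=[0,15,0,0,0,0,0,28,0,0,0,0,0,36,0,0,0,0,0,36,0,0,0,0,0,36,0,0,0,0,0,36,0,0,0,0,0,36,0,0,0,0,0,36,0,0,0,0,0,36,0,0,0,0,0,36,0,0,0,0,0,36,0,0,0,0,0,36,0,0,0,0])

```text
time: 26.02
position: [552.7, 40.7, 166.1]
ee_rot: [-0.0, 1.573, 0.0]
ft_force: [0.9, 0.6, -1.0]
finger_gap: 91.1
```

Request:
drive_tool(commands=[0,36,0,0,0,0,0,34,0,0,0,0,0,28,0,0,0,0,0,20,0,0,0,0,0,5,0,0,0,0,0,0,0,0,0,0,0,0,0,0,0,0,0,0,0,0,0,0])

```text
time: 26.68
position: [554.0, 160.5, 166.9]
ee_rot: [0.0, 1.572, -0.001]
ft_force: [0.5, 0.0, -0.4]
finger_gap: 91.0
```

```bash
python3 - <<'E'
from h import *
plan([552.3,203,168]); d=snap('wrist','w14.png'); t=snap('top','t14.png')
print('rim px',proj(d,[552.3,203,52]),proj(d,[552.3-32,203,52]),proj(d,[552.3,235,52]))
print('green rim top px', proj(t,[554.5,-366,50]),'r',proj(t,[554.5,-366+32,50]))
a=cv2.imread('pics/t14.png')[160:260,270:470]; cv2.imwrite('pics/t14c.png',cv2.resize(a,None,fx=4,fy=4,interpolation=cv2.INTER_CUBIC))
E
```

```text
pos [554.  160.5 166.9] t 26.68 tool x [-0.001 -0.    -1.   ] jaw z [ 1.    -0.001 -0.001] j [ 0.24  0.28  2.02 -0.    0.85  0.24] F [ 0.5  0.  -0.4] gap 91.0
world d [-1.7 42.5  1.1] tool d [-1.1 42.5 -1.8]
rim px [320.24152351 146.8699723 ] [284.16783612 146.90206961] [320.1341327  109.54640956]
green rim top px [414.5099838  204.68108324] r [403.60300141 204.58596185]
```

View pics/w14.png

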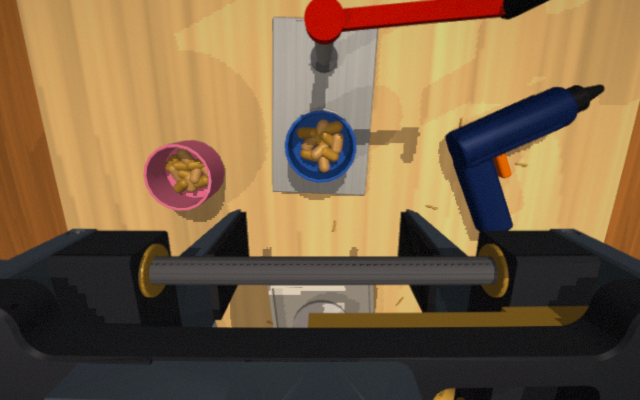

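View pics/t14c.png

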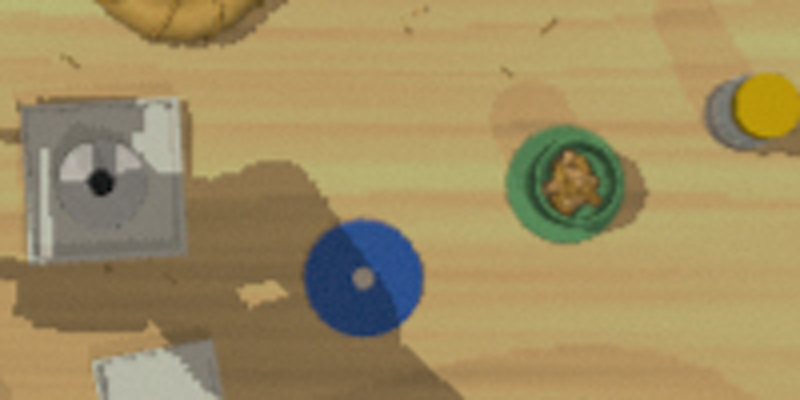

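Request:
drive_tool(commands=[0,22,-1,0,0,0,0,20.5,-0.5,0,0,0,20,0,0,0,0,0,30,0,0,0,0,0,25,0,0,0,0,0,15,0,0,0,0,0,0,0,0,0,0,0,0,0,0,0,0,0])

```text
time: 27.45
position: [552.8, 203.2, 77.3]
ee_rot: [0.0, 1.572, -0.001]
ft_force: [0.8, 0.2, 1.2]
finger_gap: 91.2
```

```bash
python3 - <<'E'
from h import *
plan([552.3,203,37])
E
```

```text
pos [552.8 203.2  77.3] t 27.45 tool x [-0.001 -0.    -1.   ] jaw z [ 1.    -0.001 -0.001] j [ 0.31  0.43  2.01 -0.    0.7   0.31] F [0.8 0.2 1.2] gap 91.2
world d [ -0.5  -0.2 -40.3] tool d [40.3 -0.2 -0.5]
```

Request:
drive_tool(commands=[15,0,-0.5,0,0,0,12,0,0,0,0,0,8,0,0,0,0,0,5,0,0,0,0,0,0,0,0,0,0,0,0,0,0,0,0,0])

```text
time: 27.95
position: [552.6, 203.9, 37.7]
ee_rot: [-0.0, 1.571, -0.0]
ft_force: [0.4, 0.7, 0.9]
finger_gap: 91.2
```

Request:
drive_tool(commands=[0,0,0,0,0,0,0,0,0,0,0,0,0,0,0,0,0,0,0,0,0,0,0,0,0,0,0,0,0,0,0,0,0,0,0,0,0,0,0,0,0,0], fingers=0, squeeze=20)

```text
time: 28.53
position: [552.6, 204.0, 37.8]
ee_rot: [0.0, 1.571, 0.0]
ft_force: [-2.7, -0.1, 5.7]
finger_gap: 64.3
```

```bash
python3 - <<'E'
from h import *
plan([552.3,203,37]); snap('wrist','w15.png')
E
```

```text
pos [552.6 204.   37.8] t 28.53 tool x [ 0.  0. -1.] jaw z [1. 0. 0.] j [0.31 0.5  2.01 0.   0.63 0.31] F [-2.7 -0.1  5.7] gap 64.3
world d [-0.3 -1.  -0.8] tool d [ 0.8 -1.  -0.3]
```

View pics/w15.png

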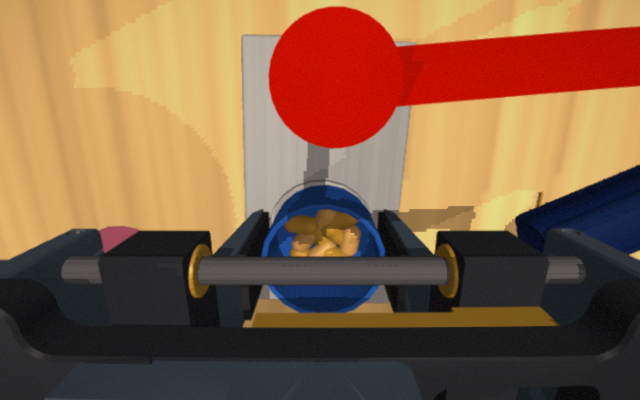

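Request:
drive_tool(commands=[-3,0,0,0,0,0,-5,0,0,0,0,0,-10,0,0,0,0,0,-20,0,0,0,0,0,-28,0,0,0,0,0,-28,0,0,0,0,0,-28,0,0,0,0,0,-12,0,0,0,0,0,0,0,0,0,0,0,0,0,0,0,0,0])

```text
time: 29.42
position: [552.4, 203.9, 171.5]
ee_rot: [0.0, 1.57, 0.0]
ft_force: [-0.3, 0.9, -3.1]
finger_gap: 63.9
```

Request:
drive_tool(commands=[0,-15,-2,0,0,0,0,-28,-4,0,0,0,0,-35,-5,0,0,0,0,-35,-5,0,0,0,0,-35,-6,0,0,0,0,-35,-6,0,0,0,0,-35,-6,0,0,0,0,-35,-6,0,0,0,0,-35,-6,0,0,0,0,-35,-6,0,0,0,0,-35,-5,0,0,0,0,-35,-5,0,0,0])

```text
time: 30.42
position: [488.4, -190.7, 169.7]
ee_rot: [0.001, 1.574, 0.001]
ft_force: [1.3, -0.3, -2.3]
finger_gap: 64.4
```

Request:
drive_tool(commands=[0,-33,-4,0,0,0,0,-28,-4,0,0,0,0,-20,-2,0,0,0,0,0,0,0,0,0,0,0,0,0,0,0,0,0,0,0,0,0])

```text
time: 30.92
position: [479.5, -269.5, 170.1]
ee_rot: [0.001, 1.573, 0.001]
ft_force: [0.4, -0.0, -2.4]
finger_gap: 64.3
```

```bash
python3 - <<'E'
from h import *
plan([480.8,-209.8,50]); d=snap('wrist','w16.png'); print(proj(d,[480.8,-211.8,4])); import pickle; pickle.dump(d,open('w16.pkl','wb'))
E
```

```text
pos [ 479.5 -269.5  170.1] t 30.92 tool x [-0.002  0.001 -1.   ] jaw z [ 1.    -0.    -0.002] j [-0.55  0.23  2.07  0.    0.85 -0.55] F [ 0.4 -0.  -2.4] gap 64.3
world d [   1.3   59.7 -120.1] tool d [120.2  59.6   1.6]
[323.82850649 126.65215533]
```

View pics/w16.png

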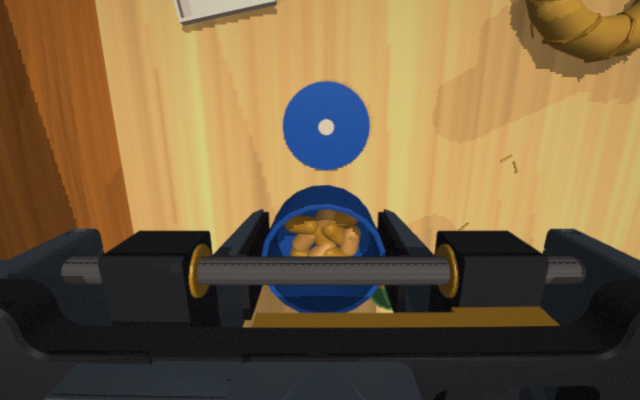

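Request:
drive_tool(commands=[0,20,0.5,0,0,0,0,24,0.8,0,0,0,0,15,0,0,0,0,30,0,0,0,0,0,30,0,0,0,0,0,30,0,0,0,0,0,16,0,0,0,0,0,8,0,0,0,0,0,0,0,0,0,0,0,0,0,0,0,0,0])

```text
time: 31.8
position: [482.0, -210.7, 57.9]
ee_rot: [-0.001, 1.571, 0.001]
ft_force: [0.4, -1.0, -1.8]
finger_gap: 64.4
```

```bash
python3 - <<'E'
from h import *
plan([481.8,-210.3,35.8])
E
```

```text
pos [ 482.  -210.7   57.9] t 31.8 tool x [-0.  0. -1.] jaw z [ 1.     0.001 -0.   ] j [-0.46  0.39  2.13 -0.    0.61 -0.46] F [ 0.4 -1.  -1.8] gap 64.4
world d [ -0.2   0.4 -22.1] tool d [22.1  0.4 -0.2]
```

Request:
drive_tool(commands=[7,0.3,0.5,0,0,0,6,0,0,0,0,0,3,0,0,0,0,0,2,0,0,0,0,0,1,0,0,0,0,0,1,0,0,0,0,0,0,0,0,0,0,0])

```text
time: 32.38
position: [482.3, -210.8, 37.5]
ee_rot: [0.0, 1.571, -0.0]
ft_force: [0.4, -0.3, -2.0]
finger_gap: 64.5
```

Request:
drive_tool(commands=[0.7,0,0,0,0,0,0,0,0,0,0,0])

```text
time: 32.55
position: [482.3, -210.8, 36.9]
ee_rot: [-0.0, 1.571, -0.0]
ft_force: [0.9, 0.5, -2.1]
finger_gap: 64.6
```

Request:
drive_tool(commands=[0.6,0,0,0,0,0,0,0,0,0,0,0])

```text
time: 32.72
position: [482.3, -210.8, 36.2]
ee_rot: [-0.0, 1.571, 0.0]
ft_force: [0.5, -0.2, -1.9]
finger_gap: 64.3
```

Request:
drive_tool(commands=[0.5,0,0,0,0,0,0,0,0,0,0,0])

```text
time: 32.88
position: [482.4, -210.8, 35.8]
ee_rot: [-0.0, 1.571, -0.0]
ft_force: [0.7, -0.2, -0.5]
finger_gap: 64.3
```

Request:
drive_tool(commands=[0.4,0,0,0,0,0,0,0,0,0,0,0])

```text
time: 33.05
position: [482.4, -210.8, 35.7]
ee_rot: [-0.0, 1.571, 0.0]
ft_force: [-2.5, 1.4, 9.0]
finger_gap: 64.3
```

Contact. I release, lift, and back off for a clear view.

Request:
drive_tool(commands=[-0.3,0,0,0,0,0,0,0,0,0,0,0,0,0,0,0,0,0,0,0,0,0,0,0,0,0,0,0,0,0,-8,0,0,0,0,0,-20,0,0,0,0,0,-35,0,0,0,0,0,-40,0,0,0,0,0,-40,0,0,0,0,0,-30,0,0,0,0,0,0,0,0,0,0,0], fingers=100)

```text
time: 34.05
position: [484.9, -212.0, 215.4]
ee_rot: [-0.003, 1.563, -0.003]
ft_force: [0.7, -1.6, 0.7]
finger_gap: 91.5
```

Request:
drive_tool(commands=[-20,-30,-5,0,0,0,-30,-30,-10,0,0,0,-30,-30,-10,0,0,0,0,-36,-10,0,0,0,0,-36,-5,0,0,0,0,-36,0,0,0,0,0,-36,0,0,0,0,0,-36,0,0,0,0,0,-30,0,0,0,0,0,0,0,0,0,0,0,0,0,0,0,0,0,0,0,0,0,0])

```text
time: 35.05
position: [442.9, -507.5, 285.7]
ee_rot: [0.001, 1.571, 0.0]
ft_force: [0.3, 0.2, 0.4]
finger_gap: 91.2
```

```bash
python3 - <<'E'
from h import *
plan([0,0,0]); snap('top','t17.png'); snap('side','s17.png'); snap('wrist','w17.png')
a=cv2.imread('pics/t17.png')[100:290,160:500]; cv2.imwrite('pics/t17c.png',cv2.resize(a,None,fx=2.3,fy=2.3,interpolation=cv2.INTER_CUBIC))
E
```

```text
pos [ 442.9 -507.5  285.7] t 35.05 tool x [-0.     0.001 -1.   ] jaw z [ 1. -0. -0.] j [-0.89  0.28  1.76  0.    1.1  -0.89] F [0.3 0.2 0.4] gap 91.2
world d [-442.9  507.5 -285.7] tool d [ 286.4  507.1 -442.9]
```

View pics/t17c.png

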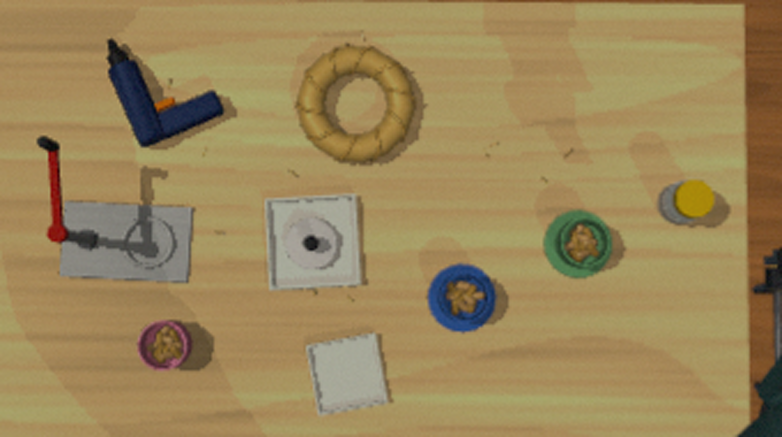

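View pics/s17.png

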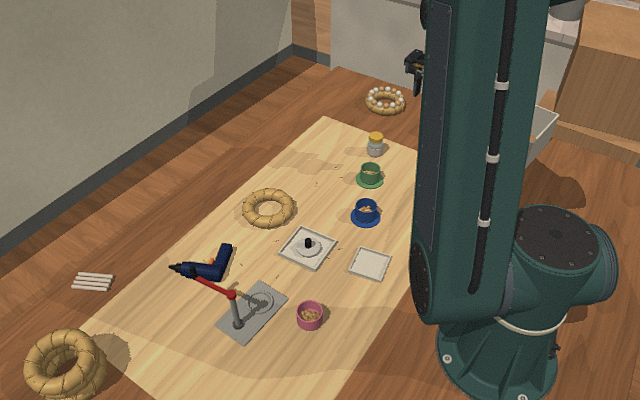

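View pics/w17.png

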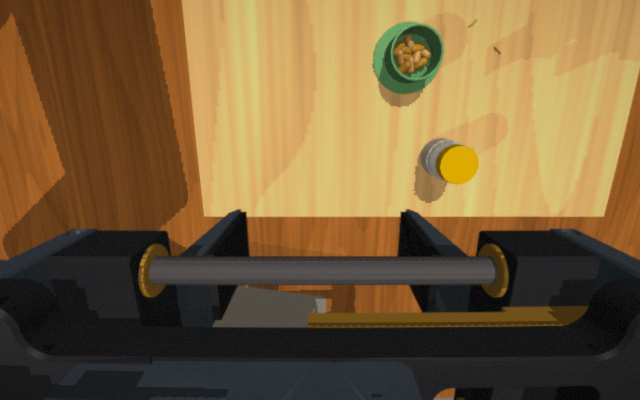

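```bash
python3 - <<'E'
from h import *
import pickle
t=pickle.load(open('D.pkl','rb'))['top']; a=cv2.imread('pics/t17.png'); x0,y0,f=335,180,7
b=cv2.resize(a[y0:y0+75,x0:x0+100],None,fx=f,fy=f,interpolation=cv2.INTER_CUBIC)
for c in [(554.2,-365.7),(481,-212)]:
  for R_,z,col in [(45,4,(255,255,255)),(32,50,(0,0,255))]:
    q=np.array([proj(t,[c[0]+R_*np.cos(u),c[1]+R_*np.sin(u),z]) for u in np.linspace(0,6.28,60)])
    cv2.polylines(b,[((q-[x0,y0]+.5)*f).astype(np.int32)],True,col,1)
cv2.imwrite('pics/ov.png',b)
E
```

```text
(no output)
```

View pics/ov.png

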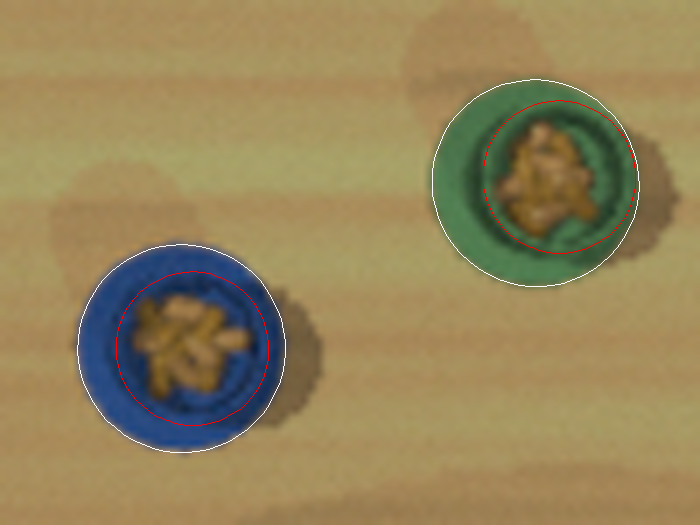

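Both rims lie on their predicted concentric circles, within about 1–2 px (3–5 mm at most). The latch is open, the lid is knob up in the large tray, and the bystanders are unmoved. I hand the job in.

```bash
python3 - <<'E'
from h import *
print(r.finish_job())
E
```

```text
the job is handed in; nothing more can be done
None
```

The carrier is unstacked in the order asked, and I handed the job in at about 35 s of the 72 s allowed. `finish_job` gives no verdict.

- **Latch:** I swung it about 1.65 rad towards +x, clear of the stack.
- **Lid:** It stands knob up in the larger white tray, near the middle. It was pressed down with about 22 N at contact.
- **Tins:** Green is on the green coaster and blue on the blue coaster, each lowered until it touched (about 9 N) before release.

**Last checks:** The final top and side pictures show all parts upright. The glue gun, wreath, jar and pink tin look unmoved, and the gripper is open and clear of everything. Drawn over the top picture, both tin rims lie on their expected circles within about 1–2 px, so at most 3–5 mm off centre.

**Disagreements:** The cameras differed by up to about 5 mm on where the coasters are. I aimed close to the top and wrist camera readings. For the tray, top and side also differed by up to about 5 mm, and I used their average.

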